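# Nudge the round mould home in its three-point seat

### The arm

A 6-joint arm with a two-finger parallel gripper is mounted at the origin on the work surface. World frame = base frame: x ahead of the robot, y to its left, z up, the work surface at z = 0. Lengths are in mm, angles in rad, forces in N, time in s.
With the tool pointing down it reaches from about 350 to 875 mm from the base axis. Payload 15.5 kg.
Tool frame: the origin (TCP) lies midway between the tips of the shut fingers; the grasp point (between the pads) lies ctrl.hold_point_z behind it (ctrl.hold_point_z is the distance from the TCP to the grasp point, in mm); z points along the fingers, y is the line along which they close (so a half turn about z gives the same grasp; the last joint's range is limited). The gripper opens to 85 mm and grips with 20 to 120 N. Pads are 22 mm wide; open, the fingers measure 114 mm over their backs; the gripper's body (76 mm by 85 mm) begins 54 mm behind the grasp point. The pads swing forward as they close: fully open they stand 13 mm farther back than shut.
Start: joints at [-1.409, 0.494, 1.345, -0, 1.302, -0.096], TCP at [159.347, -604.347, 231.277] pointing down, gripper open.
Joint ranges: [-2.91, 2.91], [-0.82, 2.16], [0.22, 2.67], [-1.22, 4.37], [0.12, 2.79], [-3.08, 3.08]. Speed limits (rad/s): [1.89, 1.89, 2.57, 3.01, 3.01, 3.01].

### API

Orientations are given as [roll, pitch, yaw] about the fixed x, y, z axes, in that order (R = Rz(yaw) Ry(pitch) Rx(roll)).
In Python, from workcell import ctrl gives the robot as it stands. The module is installed in compiled form; this text tells all that it offers.
- The arm moves only by the tool jog_arm, never from a script. Its argument "motion" is a list of rows, each a list of 3 entries, a list of its own where there are three numbers: the shift along the tool's x, y, z in cm, then the turn, a rotation vector about the tool's x, y, z in rad, then the closure, from 0 (fully open) to 1 (shut). In form: [[[tx, ty, tz], [wx, wy, wz], gripper], ...]. A call has 1 to 10 rows; each row is the pose to reach, as a shift and turn from the pose commanded when the call began, along the tool's axes at that moment; what a row does not reach only later rows make up. A row lasts 1/8 s, in which the tool goes at most 62.5 mm and 10.7 degrees, less where a joint would pass 70% of its speed; a pose out of reach is approached as far as the arm can. A call with a gripper value outside its range is refused whole. The fingers move at their own pace and stop on an object; the grip force is fixed at half the most. Time passes only in rows, so rows that repeat a pose let the fingers close. It gives the time, the measured TCP pose, the force, the opening and the grip force at its end, in the units of the state.
- ctrl.observe(): the state, without advancing time (a new reading comes with each control period).
- ctrl.camera(name): name is "scene" or "side" or "wrist"; returns (picture, depth): 420x560x3 uint8, red, green, blue; 420x560 float32, mm along the optical axis (not along the pixel's ray), 0 where there is no reading.
- ctrl.get_calibration(name): a dict with "fx", "fy", "cx", "cy" (pixels), "rvec" (rotation vector, rad) and "tvec" (3), from world to camera coordinates, as OpenCV has them. Camera axes: x right, y down, z forward; pixel columns grow to the right and rows downward; lengths in mm; the calibration is good to about 2 mm. A picture is of the moment at which its call begins: read the wrist's pose just before it. get_calibration takes no time and is no camera call; for the wrist camera it gives the pose at the moment of the call.
- ctrl.job_done(): hands the job in; it is judged then, once.
Trained networks look in the newest picture that a camera, given by its name, has taken for a name from the list of things; names that differ only in an ending like _2 or _b are one class to them, and where a whole thing is asked for, a point or a joint stands for the part that bears it (a point fixed in the world has none). Each returns a list of dicts, best first, with "conf" (0 to 1); they miss things now and then, are a little off and sometimes report something else, mostly with a low value. They report only what shows in the picture. A call takes as long as a camera call.
- ctrl.recognise(label, camera): "bbox" ([left, top, right, bottom] in pixels, round what is visible of it).
The state is a dict: "t": time; "joint_pos": joint angles; "qvel": joint speeds; "joint_torque": joint torques, N m; "ee_pos": TCP position; "tcp_rot": TCP orientation; "wrist_force": force on the tool from outside, world axes, zero at the start; "ft_torque": the same for the moment, N m; "finger_gap": finger opening in mm; "finger_force": force on a finger pad.
Only numpy, scipy, OpenCV 4.12 (cv2) and the standard library are available. Lean on these libraries where they do the work, as an engineer would, in place of code of your own. Each camera call takes 0.05 s, during which the arm holds its last target. There are 200 camera calls.

### The job

Set the round steel mould down on the locating plate in front of the open mouth and let go of it. Then nudge it along the plate, gently, past the spring plunger until it bears firmly on the fence and on the back ball, with the plunger ball behind it, touching all three, and leave it there. It must never be pressed hard against them (a light hand: 15 N at the most), and the other things on the bench stay where they are.

Things in the scene. Friction and masses are not known exactly. Their poses are not given: they have to be found in the camera images.
- mould_center (a point): Centre (15 mm up) of the mould to load: round, straight-walled, open-topped plain steel, 64 mm across, 30 mm high, about 0.2 kg. It starts on the bench (z=0) right of the robot, in a row along x with two other pots (a white ramekin 76 mm across, a lidded glass jar 62 mm high), about 120 mm apart, in any order; the room on its +y and -y sides is free.
- nest: The locating plate: fixed, smooth white plastic, 8 mm thick, x -160 to 90, y -85 to 115 mm. Origin on its underside below the seat's nominal centre, z up; +x points from the open mouth into the seat. The mould rests between three contacts: the fence on the -y side, a back ball ahead and a sprung plunger ball on the +y side. No block stands higher than 38 mm above the bench.
- seat (a point): Nominal centre of the seat, on the plate's top face (8 mm above the bench), axes as the plate's. The head that carries the back ball (x=31, y=22 mm from here) and the plunger is clamped to the plate up to 12 mm further in or out along x than this, differently each time and not measured, and the seat with it: its contact has to be felt. Balls 12 mm across, polished steel, centres 20 mm above the bench.
- entry (a point): A point on the plate's top face (8 mm above the bench) in front of the mouth, 110 mm from the seat along the plate's -x, axes as the plate's. The mould is set down here, centred within about 20 mm, clear of the plunger, and is then pushed along the plate's +x.
- fence: The fixed fence, a straight polished steel bar, 100 x 12 mm, 24 mm high over the plate. Its frame is that of the plate (same origin and axes); it runs along x from -70 to 30 mm with its face at y=-32 mm, so a mould that slides along it has its centre at y=0.
- plunger (a joint): How far the plunger's ball is pushed back, m (0 let out, 0.012 most). Let out, it is 18 mm before the seat's true centre and 31 mm to its +y; it slides to +y on a spring, 1.4 N plus 0.08 N/mm. A passing mould presses it back about 7 mm, then it bears on the mould's rear, about 2 mm back. Getting past takes a push of 2 to 7 N. It does not pull the mould home; friction holds the mould where it is left.

How it is judged (in metres and radians):
On the way, in this order (a step that is already met when the one before it is completed fails the run):
1. the mould stands on the plate in front of the mouth, clear of the plunger, and has been let go (z of mould_center in the frame of nest below 0.026 m and angle between mould's own z axis and vertical below 0.08 rad and contact force between the arm and mould below 0.05 N and x of mould_center in the frame of nest between -0.15 and -0.065 m and y of mould_center in the frame of nest between -0.04 and 0.04 m and linear speed of mould below 0.02 m/s), for 0.2 s.
2. the mould has been pushed along the plate into the seat and touches the fence, the back ball and the plunger ball (z of mould_center in the frame of nest below 0.026 m and angle between mould's own z axis and vertical below 0.08 rad and contact force between mould and fence above 0.2 N and contact force between mould and back_stop above 0.2 N and contact force between mould and plunger above 0.2 N), for 0.2 s.
At the end, for the whole second after the job is handed in: The mould stands flat on the plate (within 0.08 rad), in the seat (centre within 20 mm of the plate's origin), at rest and let go, touching all three contacts at once: fence, back ball and spring plunger, each with more than 0.2 N (all of step 2 and contact force between the arm and mould below 0.05 N and linear speed of mould below 0.01 m/s and horizontal distance between mould_center and nest below 0.02 m).
It fails at once if the mould pressed on the fence, the back ball or the plunger with more than 15 N (contact force between mould and fence above 15 N or contact force between mould and head above 15 N).
It fails at once if the mould tipped over (angle between mould's own z axis and vertical above 0.6 rad).
It fails at once if another thing on the bench moved by more than 20 mm (distance of any of ramekin, jar, spatula, brush, bowl, cutter from where it was at the start of the episode above 0.02 m).
It also fails if it takes over 64 s, if anything falls off the work surface, if the arm or the gripper's body presses on something with over 40 N, if the wrist force passes 120 N, or if a joint passes its speed limit or range.

## Working session

There is one attempt and no reset: what is moved stays moved. The work goes in short steps, Python scripts to look and compute and a tool call to move; the robot and the scene stay as the last step left them, time stands still between calls to the robot, and variables do not carry over. Pictures are saved under pics/ and viewed, at most 10 in all, crops included, and the job is handed in when it is done.

Besides the shell and the picture viewer there is one more tool, called after "Emit:" by a JSON object that holds its "name" and its "arguments", one argument or row to a line. jog_arm: Moves the arm, as the interface text tells. Its arguments: {"type":"object","properties":{"motion":{"type":"array","items":{"type":"array"}}},"required":["motion"]}

```bash
mkdir -p pics; cat > h.py <<'E'
import numpy as np, cv2
from workcell import ctrl
def cal(n):
    c=ctrl.get_calibration(n); R=cv2.Rodrigues(np.array(c['rvec'],float))[0]; return c,R,np.array(c['tvec'],float).ravel()
def cloud(d,K):
    c,R,t=K; v,u=np.indices(d.shape); P=np.stack([(u-c['cx'])/c['fx']*d,(v-c['cy'])/c['fy']*d,d],-1)
    return (P-t)@R
def save(n,p): cv2.imwrite('pics/'+n,cv2.cvtColor(p,cv2.COLOR_RGB2BGR))
E
python3 - <<'E'
from h import *
s=ctrl.observe(); print(s, ctrl.hold_point_z)
im=[]
for n in ['scene','side','wrist']:
    K=cal(n); p,d=ctrl.camera(n); np.savez(n+'.npz',p=p,d=d); im.append(p)
    C=cloud(d,K); np.save(n+'_c.npy',C)
    for l in ['mould_center','nest','fence','plunger']:
        for r in ctrl.recognise(l,n)[:2]:
            b=np.array(r['bbox']); u,v=int((b[0]+b[2])/2),int((b[1]+b[3])/2); print(n,l,b.round(),round(r['conf'],2),C[min(v,419),min(u,559)].round())
    save(n+'.png',p)
E
```

```text
{'t': 0.0, 'joint_pos': array([-1.40848069e+00,  4.94177216e-01,  1.34615418e+00, -1.49502532e-05,
        1.30250514e+00, -9.54984155e-02]), 'qvel': array([-0.00017175, -0.00227135,  0.00179815, -0.00047173, -0.00086252,
        0.00099056]), 'joint_torque': array([-9.36069009e-04, -8.82160878e+01, -3.83872390e+01, -1.70646231e-04,
        1.02843551e-02, -1.76575298e-06]), 'ee_pos': array([ 159.29321698, -603.97237424,  230.69616136]), 'tcp_rot': array([-3.14035307e+00, -1.04262951e-04,  2.57817962e-01]), 'wrist_force': array([ 1.157119  ,  1.05015262, -0.26139712]), 'ft_torque': array([-0.02804451,  0.01679161,  0.01909085]), 'finger_force': 0.0, 'finger_gap': 85.60349592025305} 18.700000000000003
scene mould_center [137. 242. 183. 288.] 0.57 [ 420. -172.    6.]
scene nest [248. 122. 437. 278.] 0.56 [581.  90.   9.]
scene fence [306. 188. 356. 237.] 0.94 [585.  46.  32.]
scene plunger [252. 121. 439. 280.] 0.72 [585.  95.   6.]
side mould_center [196. 303. 241. 354.] 0.91 [ 427. -170.    9.]
side nest [198. 135. 342. 230.] 0.91 [573.  94.   8.]
side fence [248. 181. 304. 202.] 0.85 [572.  46.  32.]
side fence [198. 136. 342. 228.] 0.35 [575.  95.   9.]
side plunger [275. 157. 284. 167.] 0.43 [604. 135.  14.]
```

View pics/scene.png

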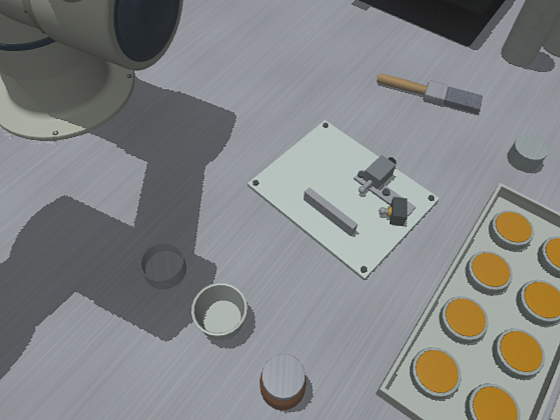

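View pics/side.png

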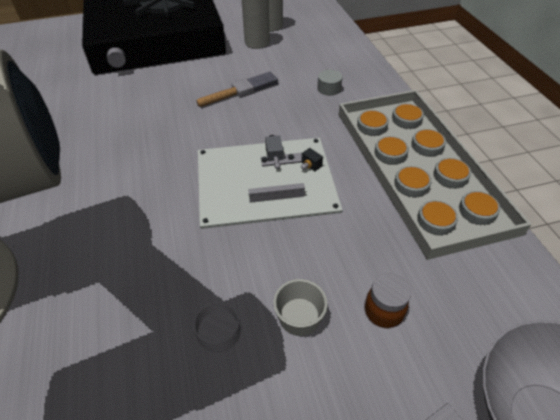

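The scene shows the mould in shadow (scene 163,265; side 218,327), the ramekin at (219,310), the jar at (283,382), and the plate with its fence at (330,210). The plunger (365,188) and back ball (383,212) point the plate's +x to the lower right in the scene view.

```bash
python3 - <<'E'
from h import *
def circ(P):
    A=np.c_[2*P,np.ones(len(P))]; s=np.linalg.lstsq(A,(P**2).sum(1),rcond=None)[0]; return s[:2],np.sqrt(s[2]+s[:2]@s[:2])
for n in ['scene','side']:
    C=np.load(n+'_c.npy'); f=np.load(n+'.npz'); p=f['p'].astype(int); d=f['d']
    X,Y,Z=C[...,0],C[...,1],C[...,2]
    m=(abs(X-420)<55)&(abs(Y+170)<55)&(Z>26)&(Z<36)&(d>0); P=C[m]
    c,r=circ(P[:,:2]); print(n,'mould',m.sum(),c.round(1),r.round(1),np.percentile(Z[m],[5,95]), 'minmax',P.min(0).round(),P.max(0).round(), 'encl',cv2.minEnclosingCircle(P[:,:2].astype(np.float32)))
    m=(abs(X-580)<170)&(abs(Y-93)<170)&(Z>4.5)&(Z<12)&(d>0)
    lab=cv2.connectedComponents(m.astype(np.uint8))[1]; k=np.argmax(np.bincount(lab[m])); 
    P=C[lab==k]; print('plate',len(P),np.median(P[:,2]),cv2.minAreaRect(P[:,:2].astype(np.float32)))
    m=(abs(X-585)<75)&(abs(Y-46)<40)&(Z>29)&(Z<36)&(d>0)
    lab=cv2.connectedComponents(m.astype(np.uint8))[1]; k=np.argmax(np.bincount(lab[m])); P=C[lab==k]
    print('fence',len(P),np.median(P[:,2]),cv2.minAreaRect(P[:,:2].astype(np.float32)))
    m=(abs(X-580)<120)&(abs(Y-93)<100)&(Z>15)&(Z<60)&(d>0)
    n_,lab,st,_=cv2.connectedComponentsWithStats(m.astype(np.uint8))
    for i in range(1,n_):
        if st[i,4]>20: P=C[lab==i]; print('blob',st[i],P.mean(0).round(),P.min(0).round(),P.max(0).round())
E
```

```text
scene mould 311 [ 429.6 -171.1] 30.4 [26.67115044 31.50490963] minmax [ 396. -203.   26.] [ 461. -139.   33.] encl ((428.95050048828125, -171.128173828125), 32.86582946777344)
plate 12683 8.006545269153673 ((570.29443359375, 107.08528137207031), (203.3140106201172, 251.34701538085938), 82.25432586669922)
fence 464 31.891747229901444 ((578.5046997070312, 52.24432373046875), (13.511716842651367, 100.21327209472656), 81.91712188720703)
blob [357 155  39  38 737] [604. 155.  32.] [575. 113.  15.] [622. 189.  41.]
blob [303 187  54  47 738] [581.  50.  28.] [528.  39.  15.] [629.  65.  35.]
blob [382 188   8   7  44] [632. 141.  18.] [624. 135.  15.] [637. 148.  20.]
blob [378 197  29  27 492] [665. 111.  30.] [641.  96.  15.] [685. 138.  37.]
side mould 359 [ 426.6 -171.9] 30.5 [26.70941576 32.05061964] minmax [ 395. -204.   26.] [ 458. -139.   34.] encl ((426.7200622558594, -171.41851806640625), 32.47798538208008)
plate 8449 8.748652690006908 ((568.478759765625, 109.81834411621094), (209.691650390625, 250.11221313476562), 82.21569061279297)
fence 359 32.51057703494811 ((575.48388671875, 51.83335876464844), (15.042318344116211, 99.413330078125), 82.66819763183594)
blob [261 135  24  34 478] [598. 152.  32.] [571. 113.  15.] [618. 188.  41.]
blob [301 147  22  23 360] [660. 111.  29.] [637.  96.  15.] [682. 149.  37.]
blob [288 153   7   6  31] [630. 141.  18.] [623. 136.  15.] [638. 151.  22.]
blob [248 183  57  18 655] [575.  49.  28.] [526.  39.  15.] [626.  64.  36.]
```

Emit:
{"name": "jog_arm", "arguments": {
  "motion": [
    [[4,-3.8,0.4],[0,0,0.04],0],
    [[8,-7.6,0.8],[0,0,0.08],0],
    [[12,-11.4,1.2],[0,0,0.13],0],
    [[16,-15.2,1.6],[0,0,0.17],0],
    [[20,-19,2],[0,0,0.22],0],
    [[24,-22.8,2.4],[0,0,0.26],0],
    [[28,-26.6,2.7],[0,0,0.3],0],
    [[32,-30.4,3],[0,0,0.34],0],
    [[37,-35,3],[0,0,0.393],0],
    [[37,-35,3],[0,0,0.393],0]
  ]
}}

```text
t: 2.0
ee_pos: [429.4, -168.5, 201.4]
tcp_rot: [-3.141, -0.0, -0.132]
wrist_force: [0.1, 0.2, -0.2]
finger_gap: 85.2
finger_force: 0.0
```

```bash
cat > w.py <<'E'
from h import *
s=ctrl.observe(); K=cal('wrist'); p,d=ctrl.camera('wrist'); C=cloud(d,K); np.save('wrist_c.npy',C); save('w1.png',p)
print(s['t'],s['ee_pos'].round(1),s['tcp_rot'].round(4),s['wrist_force'].round(2))
for r in ctrl.recognise('mould_center','wrist')[:2]: print(r)
E
cat >> w.py <<'E'
X,Y,Z=C[...,0],C[...,1],C[...,2]
m=(np.hypot(X-428,Y+171)<55)&(Z>25)&(Z<36)&(d>0); P=C[m]
print(m.sum(),P.min(0).round(1),P.max(0).round(1),cv2.minEnclosingCircle(P[:,:2].astype(np.float32)))
E
python3 w.py
```

```text
2.0 [ 429.4 -168.5  201.4] [-3.1412e+00 -5.0000e-04 -1.3150e-01] [ 0.07  0.15 -0.18]
{'bbox': [247.4, 157.0, 318.3, 225.4], 'conf': 0.91}
744 [ 395.8 -200.6   25. ] [ 459.3 -137.4   32.8] ((427.55450439453125, -169.044921875), 31.982772827148438)
```

Emit:
{"name": "jog_arm", "arguments": {
  "motion": [
    [[-0.1,0.15,5],[0,0,0.004],0],
    [[-0.1,0.15,10],[0,0,0.004],0],
    [[-0.1,0.15,15],[0,0,0.004],0],
    [[-0.1,0.15,18],[0,0,0.004],0],
    [[-0.1,0.15,19.9],[0,0,0.004],0],
    [[-0.1,0.15,19.9],[0,0,0.004],0],
    [[-0.1,0.15,19.9],[0,0,0.004],0.1],
    [[-0.1,0.15,19.9],[0,0,0.004],0.2],
    [[-0.1,0.15,19.9],[0,0,0.004],0.4],
    [[-0.1,0.15,19.9],[0,0,0.004],0.4]
  ]
}}

```text
t: 3.35
ee_pos: [427.0, -173.3, 3.5]
tcp_rot: [3.141, -0.002, -0.139]
wrist_force: [-3.6, -1.7, 19.6]
finger_gap: 62.5
finger_force: 60.5
```

Emit:
{"name": "jog_arm", "arguments": {
  "motion": [
    [[0,0,-1],[0,0,0],0.4],
    [[0,0,-3],[0,0,0],0.4],
    [[0,0,-6],[0,0,0],0.4],
    [[0,0,-6],[0,0,0],0.4]
  ]
}}

```text
t: 3.85
ee_pos: [427.7, -173.4, 64.4]
tcp_rot: [3.14, -0.004, -0.139]
wrist_force: [0.1, -0.2, -1.9]
finger_gap: 62.5
finger_force: 66.2
```

```bash
python3 - <<'E'
from h import *
s=ctrl.observe(); print(s)
K=cal('side'); p,d=ctrl.camera('side'); C=cloud(d,K); X,Y,Z=C[...,0],C[...,1],C[...,2]
save('s2.png',cv2.resize(p[150:420,100:380],None,fx=2,fy=2))
p,d=ctrl.camera('wrist'); save('w2.png',p)
E
```

```text
{'t': 3.85, 'joint_pos': array([-5.14741419e-01,  5.31388049e-01,  1.91963919e+00,  1.92977543e-05,
        6.86707806e-01,  1.19502586e+00]), 'qvel': array([ 6.25045588e-04,  4.40267797e-02,  2.14585184e-02,  3.51480339e-05,
       -4.74781570e-02, -1.81872646e-03]), 'joint_torque': array([ 1.74551918e-01, -7.43040562e+01, -1.80109996e+01,  4.01790414e-03,
        1.21697053e+00,  2.06839177e-03]), 'ee_pos': array([ 427.71337683, -173.43738878,   64.37877452]), 'tcp_rot': array([ 3.14018838, -0.00359296, -0.13898333]), 'wrist_force': array([ 0.08301169, -0.24955836, -1.85296014]), 'ft_torque': array([-0.01272722, -0.03051319,  0.04773636]), 'finger_force': 66.22852563858032, 'finger_gap': 62.51453503040032}
```

View pics/s2.png

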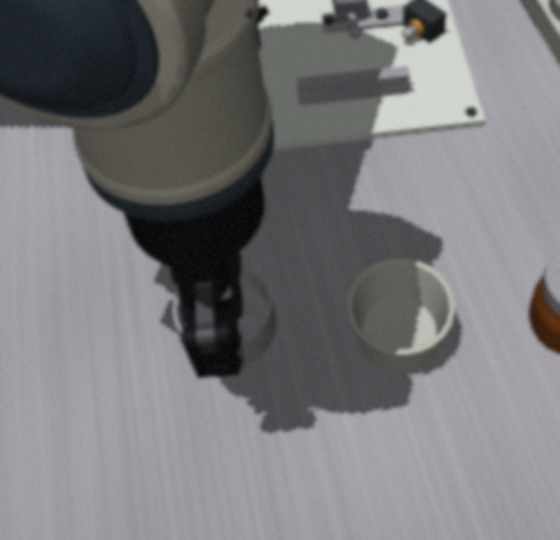

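Emit:
{"name": "jog_arm", "arguments": {
  "motion": [
    [[0.3,-3,0],[0,0,0],0.4],
    [[0.7,-7,0],[0,0,0],0.4],
    [[1.2,-12,0],[0,0,0],0.4],
    [[1.7,-17,0],[0,0,0],0.4],
    [[2.2,-22,0],[0,0,0],0.4],
    [[2.6,-26,0],[0,0,0],0.4],
    [[2.6,-28,1],[0,0,0],0.4],
    [[2.6,-28.3,3],[0,0,0],0.4],
    [[2.6,-28.3,4],[0,0,0],0.4],
    [[2.6,-28.3,4],[0,0,0],0.4]
  ]
}}

```text
t: 5.2
ee_pos: [491.0, 103.4, 21.5]
tcp_rot: [3.141, 0.002, -0.139]
wrist_force: [-1.2, -0.9, -0.7]
finger_gap: 62.5
finger_force: 66.3
```

```bash
python3 - <<'E'
from h import *
s=ctrl.observe(); print(s['ee_pos'],s['tcp_rot'],s['wrist_force'])
p,d=ctrl.camera('side'); save('s3.png',cv2.resize(p[80:280,150:400],None,fx=3,fy=3))
E
```

```text
[490.99351686 103.39207055  21.45472508] [ 3.14109955e+00  2.03986948e-03 -1.39451546e-01] [-1.17290967 -0.89432775 -0.6901016 ]
```

View pics/s3.png

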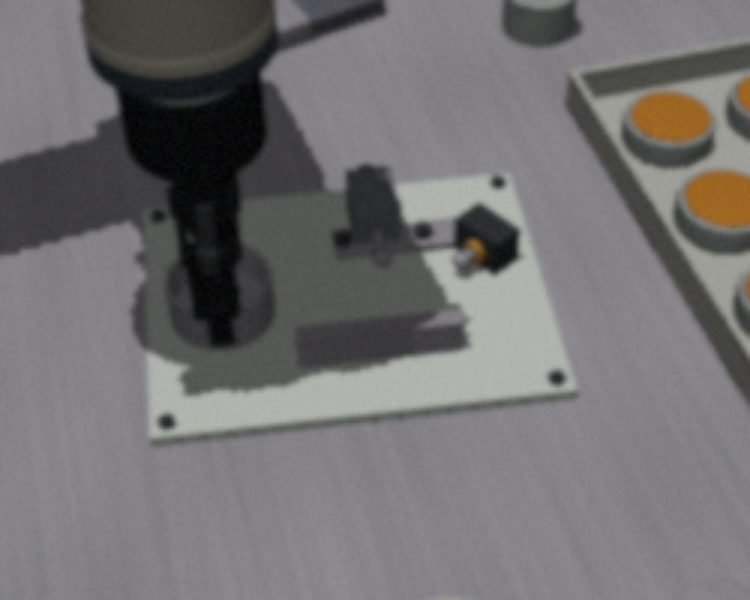

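The mould hangs centred over the plate before the mouth (crop 222,298), clear of the fence's end and the plunger.

Emit:
{"name": "jog_arm", "arguments": {
  "motion": [
    [[0,0,0.4],[0,0,0],0.4],
    [[0,0,0.75],[0,0,0],0.4],
    [[0,0,0.9],[0,0,0],0.4],
    [[0,0,0.95],[0,0,0],0.4],
    [[0,0,0.95],[0,0,0],0.4]
  ]
}}

```text
t: 5.88
ee_pos: [491.7, 103.7, 12.8]
tcp_rot: [3.142, -0.0, -0.139]
wrist_force: [-0.3, 0.6, -1.4]
finger_gap: 62.0
finger_force: 66.3
```

Emit:
{"name": "jog_arm", "arguments": {
  "motion": [
    [[0,0,0.05],[0,0,0],0.4],
    [[0,0,0.1],[0,0,0],0.4],
    [[0,0,0.1],[0,0,0],0.4]
  ]
}}

```text
t: 6.25
ee_pos: [491.7, 103.7, 11.8]
tcp_rot: [-3.142, 0.0, -0.139]
wrist_force: [0.5, 1.0, -1.3]
finger_gap: 62.3
finger_force: 66.3
```

Emit:
{"name": "jog_arm", "arguments": {
  "motion": [
    [[0,0,0.04],[0,0,0],0.4],
    [[0,0,0.04],[0,0,0],0.2],
    [[0,0,0.04],[0,0,0],0],
    [[0,0,0.04],[0,0,0],0],
    [[0,0,0.04],[0,0,0],0],
    [[0,0,-1],[0,0,0],0],
    [[0,0,-4],[0,0,0],0],
    [[0,0,-8],[0,0,0],0],
    [[0,0,-13],[0,0,0],0],
    [[0,0,-13],[0,0,0],0]
  ]
}}

```text
t: 7.5
ee_pos: [493.5, 103.9, 145.7]
tcp_rot: [-3.14, -0.006, -0.139]
wrist_force: [0.2, 0.7, -0.7]
finger_gap: 85.6
finger_force: 0.0
```

```bash
cat > loc.py <<'E'
from h import *
O=np.array([602.,87.4]); a=-0.1355; U=np.array([[np.cos(a),np.sin(a)],[-np.sin(a),np.cos(a)]])
def loc(n,cx,r=50):
    K=cal(n); p,d=ctrl.camera(n); C=cloud(d,K)
    m=(np.hypot(C[...,0]-cx[0],C[...,1]-cx[1])<r)&(C[...,2]>33)&(C[...,2]<44)&(d>0); P=C[m]
    if len(P)<20: print(n,len(P)); return p,C
    c,R=cv2.minEnclosingCircle(P[:,:2].astype(np.float32)); print(n,len(P),np.round(c,1),round(R,1),'nest',(U@(np.array(c)-O)).round(1), 'z',np.percentile(P[:,2],[50,95]).round(1))
    return p,C
E
python3 - <<'E'
from loc import *
s=ctrl.observe(); print(s['t'],s['ee_pos'],s['tcp_rot'])
p,C=loc('wrist',(491.7,103.7)); save('w4.png',p)
loc('side',(491.7,103.7)); loc('scene',(491.7,103.7))
E
```

```text
7.5 [493.54435437 103.91835185 145.66123295] [-3.14009887 -0.0063463  -0.13918742]
wrist 1176 [491.9 104.9] 32.0 nest [-111.4    2.5] z [38.4 39.6]
side 254 [490.5 102. ] 33.2 nest [-112.4   -0.6] z [37.6 40. ]
scene 267 [494.2 104. ] 33.6 nest [-109.1    1.8] z [37.  39.2]
```

View pics/w4.png

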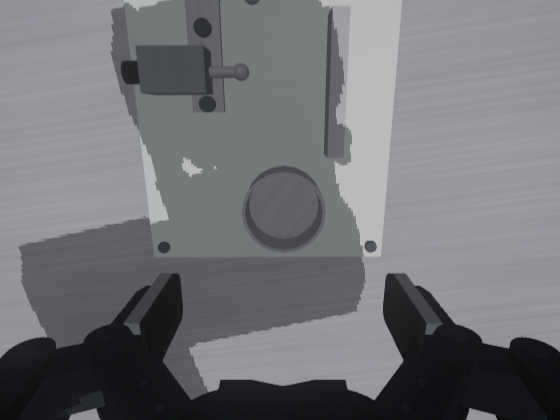

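The mould stands on the plate (wrist 285,208). The plunger ball is at (240,72), and the fence's near end is at about (337,157).

```bash
python3 - <<'E'
from loc import *
p,C=loc('wrist',(491.7,103.7)); N=(C[...,:2]-O)@U.T; Z=C[...,2]
m=np.zeros(Z.shape,bool); m[0:165,322:352]=1; m&=(Z>28)&(Z<35)&(N[...,1]<-20)&(N[...,1]>-60); P=N[m]
print('fence',cv2.minAreaRect(P.astype(np.float32)),np.percentile(P[:,1],[2,98]),P[:,0].min(),np.median(Z[m]))
for lo,hi in [(-60,-50),(-45,-35),(-30,-20)]:
    q=P[(P[:,0]>lo)&(P[:,0]<hi)]
    if len(q): print(lo,np.percentile(q[:,1],[2,98]).round(1))
b=N[60:85,230:252]; zz=Z[60:85,230:252]; k=(zz>20)&(zz<32); print('ball',b[k].mean(0),b[k].min(0),b[k].max(0),zz[k].max())
m=(Z>5)&(Z<11); lab=cv2.connectedComponents(m.astype(np.uint8))[1]; P=N[lab==np.bincount(lab[m]).argmax()]
print('plate min x',np.percentile(P[:,0],[.3,1]),'y',np.percentile(P[:,1],[.3,99.7]))
E
```

```text
wrist 1237 [492.  104.7] 32.2 nest [-111.3    2.3] z [38.3 39.6]
fence ((-20.16027069091797, -35.880760192871094), (99.68583679199219, 12.42529010772705), 0.11927464604377747) [-41.72856326 -29.89855736] -70.00123178639146 32.59921400578733
-60 [-41.7 -30. ]
-45 [-41.8 -30. ]
-30 [-41.8 -29.9]
ball [-10.27835825  33.06335054] [-15.31241334  27.60327379] [-5.34727252 38.96525084] 27.888987854888043
plate min x [-159.79653819 -158.39156059] y [-82.57473681 116.33544574]
```

Emit:
{"name": "jog_arm", "arguments": {
  "motion": [
    [[-2,0,0],[0,0,0],0.5],
    [[-4,0.2,0],[0,0,0.003],1],
    [[-5.7,0.2,0],[0,-0.006,-0.003],1],
    [[-5.7,0.2,0],[0,-0.006,-0.003],1],
    [[-5.7,0.2,0],[0,-0.006,-0.003],1],
    [[-5.7,0.2,4],[0,-0.006,-0.003],1],
    [[-5.7,0.2,8],[0,-0.006,-0.003],1],
    [[-5.7,0.2,8],[0,-0.006,-0.003],1]
  ]
}}

```text
t: 8.7
ee_pos: [434.1, 109.4, 60.1]
tcp_rot: [3.141, 0.01, -0.136]
wrist_force: [0.4, 0.0, -0.3]
finger_gap: -0.2
finger_force: 0.0
```

Emit:
{"name": "jog_arm", "arguments": {
  "motion": [
    [[0,-0.2,2],[0,0,0],1],
    [[0,-0.2,4],[0,0,0],1],
    [[0,-0.2,4.5],[0,0,0],1],
    [[0.5,-0.2,4.5],[0,0,0],1],
    [[0.8,-0.2,4.5],[0,0,0],1],
    [[0.8,-0.2,4.5],[0,0,0],1]
  ]
}}

```text
t: 9.45
ee_pos: [443.7, 110.6, 17.4]
tcp_rot: [-3.141, 0.005, -0.136]
wrist_force: [-0.7, -0.6, 0.2]
finger_gap: -0.2
finger_force: 0.0
```

```bash
python3 - <<'E'
from loc import *
s=ctrl.observe(); print(s['t'],s['ee_pos'],s['tcp_rot'],s['wrist_force'])
p,C=loc('wrist',(491.7,103.7)); save('w5.png',p)
p,C=loc('side',(491.7,103.7)); save('s5.png',cv2.resize(p[80:280,150:400],None,fx=3,fy=3))
E
```

```text
9.45 [443.70682379 110.56776749  17.37374632] [-3.14122927  0.00464076 -0.13639665] [-0.68104047 -0.62952471  0.17996549]
wrist 6488 [485.8 105.9] 38.3 nest [-117.7    2.6] z [38.3 40.4]
side 285 [482.4 101.6] 39.9 nest [-120.4   -2.1] z [37.5 40.3]
```

View pics/w5.png

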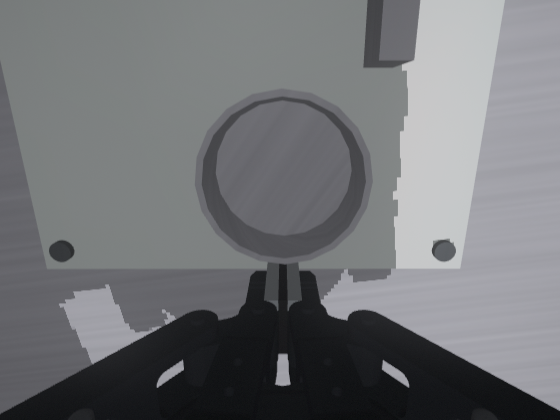

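The shut fingers are directly behind the mould (its rim's rear at 283,262), centred and just short of touching.

Emit:
{"name": "jog_arm", "arguments": {
  "motion": [
    [[0.3,0,0.1],[0,0,0],1],
    [[0.6,0,0.1],[0,0,0],1],
    [[1,0,0.1],[0,0,0],1],
    [[1.4,0,0.1],[0,0,0],1],
    [[1.8,0,0.1],[0,0,0],1],
    [[2.2,0,0.1],[0,0,0],1],
    [[2.6,0,0.1],[0,0,0],1],
    [[3,0,0.1],[0,0,0],1],
    [[3.3,0,0.1],[0,0,0],1],
    [[3.5,0,0.1],[0,0,0],1]
  ]
}}

```text
t: 10.8
ee_pos: [477.8, 105.8, 15.5]
tcp_rot: [-3.142, 0.006, -0.136]
wrist_force: [-1.8, 0.6, 1.6]
finger_gap: -0.0
finger_force: 0.5
```

```bash
cat > chk.py <<'E'
from loc import *
s=ctrl.observe(); print(s['t'],s['ee_pos'].round(2),'F nest',(U@s['wrist_force'][:2]).round(2),'tcp nest',(U@(s['ee_pos'][:2]-O)).round(2))
K=cal('wrist'); p,d=ctrl.camera('wrist'); C=cloud(d,K); N=(C[...,:2]-O)@U.T; Z=C[...,2]
tx,ty=U@(s['ee_pos'][:2]-O)
m=(np.hypot(N[...,0]-tx-43,N[...,1]-ty)<40)&(N[...,0]>tx+16)&(Z>35.5)&(Z<43)&(d>0)&(np.abs(N[...,1])<34.5)
P=N[m]; A=np.c_[2*P,np.ones(len(P))]
# outer rim: farthest point per angle about the rough centre, circle of r=32
from scipy.optimize import least_squares
c0=np.array([tx+43,ty]); th=np.arctan2(*(P-c0).T[::-1]); b=np.digitize(th,np.linspace(-np.pi,np.pi,61))
E=np.array([P[b==i][np.argmax(np.hypot(*(P[b==i]-c0).T))] for i in np.unique(b)])
f=least_squares(lambda c:np.hypot(*(E-c).T)-32,c0,loss='soft_l1'); print('mould nest(cam)',f.x.round(2),len(E),'res',np.abs(f.fun).mean().round(2))
q=(Z>28)&(Z<34.5)&(N[...,1]<-22)&(N[...,1]>-55)&(N[...,0]>-75)&(N[...,0]<35); Q=N[q]
if len(Q)>50: print('fence face y',np.percentile(Q[:,1],97).round(2))
np.savez('last.npz',N=N,Z=Z); save('last.png',p)
E
python3 chk.py
```

```text
10.8 [477.75 105.81  15.52] F nest [-1.84  0.37] tcp nest [-125.6     1.46]
mould nest(cam) [-82.7   2.3] 54 res 0.32
fence face y -29.92
```

Emit:
{"name": "jog_arm", "arguments": {
  "motion": [
    [[0.4,0,0],[0,0,0],1],
    [[0.8,0,0],[0,0,0],1],
    [[1.2,0,0],[0,0,0],1],
    [[1.6,0,0],[0,0,0],1],
    [[2,0,0],[0,0,0],1],
    [[2.4,0,0],[0,0,0],1],
    [[2.8,0,0],[0,0,0],1],
    [[3.2,0,0],[0,0,0],1],
    [[3.6,0,0],[0,0,0],1],
    [[4,0,0],[0,0,0],1]
  ]
}}

```text
t: 12.1
ee_pos: [517.5, 100.3, 15.3]
tcp_rot: [-3.142, 0.006, -0.136]
wrist_force: [-1.0, -0.3, 0.9]
finger_gap: -0.4
finger_force: 0.5
```

```bash
python3 chk.py
```

```text
12.1 [517.49 100.35  15.28] F nest [-1.   -0.42] tcp nest [-85.48   1.41]
mould nest(cam) [-42.56   2.27] 54 res 0.34
fence face y -26.27
```

Emit:
{"name": "jog_arm", "arguments": {
  "motion": [
    [[0.3,0,0],[0,0,0],1],
    [[0.6,0,0],[0,0,0],1],
    [[0.9,0,0],[0,0,0],1],
    [[1.1,0,0],[0,0,0],1],
    [[1.3,0,0],[0,0,0],1],
    [[1.5,0,0],[0,0,0],1],
    [[1.7,0,0],[0,0,0],1],
    [[1.9,0,0],[0,0,0],1],
    [[2,0,0],[0,0,0],1]
  ]
}}

```text
t: 13.28
ee_pos: [537.2, 97.7, 15.2]
tcp_rot: [-3.142, 0.006, -0.136]
wrist_force: [-3.8, 0.4, 2.2]
finger_gap: 0.5
finger_force: 1.9
```

```bash
python3 chk.py
```

```text
13.275 [537.22  97.67  15.15] F nest [-3.83 -0.08] tcp nest [-65.57   1.42]
mould nest(cam) [-22.7    1.89] 54 res 0.34
fence face y -26.51
```

Emit:
{"name": "jog_arm", "arguments": {
  "motion": [
    [[0.2,0,0],[0,0,0],1],
    [[0.4,0,0],[0,0,0],1],
    [[0.6,0,0],[0,0,0],1],
    [[0.8,0,0],[0,0,0],1],
    [[1,0,0],[0,0,0],1],
    [[1.15,0,0],[0,0,0],1],
    [[1.3,0,0],[0,0,0],1],
    [[1.45,0,0],[0,0,0],1],
    [[1.6,0,0],[0,0,0],1],
    [[1.75,0,0],[0,0,0],1]
  ]
}}

```text
t: 14.58
ee_pos: [554.5, 95.3, 15.1]
tcp_rot: [-3.142, 0.006, -0.136]
wrist_force: [-3.2, 0.5, 2.2]
finger_gap: 0.3
finger_force: 1.5
```

```bash
python3 chk.py
```

```text
14.575 [554.51  95.3   15.09] F nest [-3.19  0.05] tcp nest [-48.12   1.41]
mould nest(cam) [-5.25  1.91] 54 res 0.32
fence face y -26.07
```

View pics/last.png

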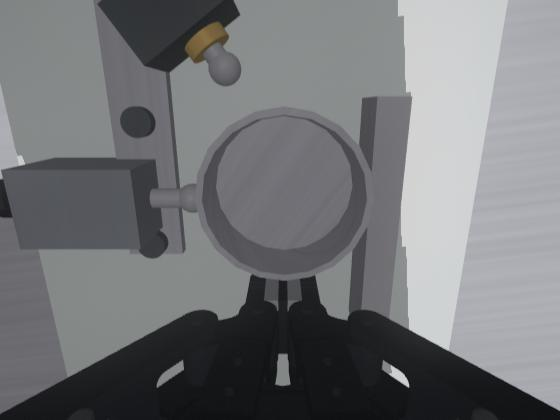

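The mould runs along the fence (283,190). The plunger ball presses on its flank at (190,198), and the back ball is ahead at (225,68).

```bash
python3 - <<'E'
import numpy as np
f=np.load('last.npz');N,Z=f['N'],f['Z']
for v in (64,68,72): print(N[v,225].round(1),Z[v,225].round(1))
v,u=np.mgrid[50:90,205:246]; k=(np.hypot(v-68,u-225)<15)&(Z[50:90,205:246]>22); P=N[50:90,205:246][k]; z=Z[50:90,205:246][k]
A=np.c_[2*P,2*z,np.ones(len(z))]; s=np.linalg.lstsq(A,(P**2).sum(1)+z**2,rcond=None)[0]; print(s[:3],np.sqrt(s[3]+s[:3]@s[:3]))
E
```

```text
[41.1 22.6] 26.7
[39.9 22.7] 26.1
[38.6 22.9] 25.7
[40.67459962  9.72957048 90.72299639] 66.84828910260867
```

Emit:
{"name": "jog_arm", "arguments": {
  "motion": [
    [[0.12,0,0],[0,0,0],1],
    [[0.24,0,0],[0,0,0],1],
    [[0.36,0,0],[0,0,0],1],
    [[0.48,0,0],[0,0,0],1],
    [[0.6,0,0],[0,0,0],1],
    [[0.7,0,0],[0,0,0],1],
    [[0.8,0,0],[0,0,0],1],
    [[0.88,0,0],[0,0,0],1],
    [[0.94,0,0],[0,0,0],1],
    [[1,0,0],[0,0,0],1]
  ]
}}

```text
t: 15.88
ee_pos: [564.3, 94.0, 15.0]
tcp_rot: [-3.142, 0.006, -0.136]
wrist_force: [-2.6, 0.7, 1.7]
finger_gap: -0.2
finger_force: 1.1
```

```bash
python3 chk.py
```

```text
15.875 [564.29  93.95  14.97] F nest [-2.63  0.39] tcp nest [-38.25   1.4 ]
mould nest(cam) [4.7  1.89] 54 res 0.29
fence face y -25.6
```

Emit:
{"name": "jog_arm", "arguments": {
  "motion": [
    [[0.04,0,0],[0,0,0],1],
    [[0.08,0,0],[0,0,0],1],
    [[0.12,0,0],[0,0,0],1],
    [[0.15,0,0],[0,0,0],1],
    [[0.18,0,0],[0,0,0],1]
  ]
}}

```text
t: 16.55
ee_pos: [566.1, 93.7, 15.0]
tcp_rot: [-3.142, 0.006, -0.136]
wrist_force: [-1.7, 0.1, 2.0]
finger_gap: 0.0
finger_force: 1.0
```

Emit:
{"name": "jog_arm", "arguments": {
  "motion": [
    [[0.02,0,0],[0,0,0],1],
    [[0.04,0,0],[0,0,0],1],
    [[0.06,0,0],[0,0,0],1]
  ]
}}

```text
t: 16.92
ee_pos: [566.7, 93.6, 15.0]
tcp_rot: [-3.142, 0.006, -0.136]
wrist_force: [-2.0, 0.7, 1.8]
finger_gap: 0.2
finger_force: 1.0
```

Emit:
{"name": "jog_arm", "arguments": {
  "motion": [
    [[0.02,0,0],[0,0,0],1],
    [[0.04,0,0],[0,0,0],1]
  ]
}}

```text
t: 17.18
ee_pos: [567.0, 93.6, 15.0]
tcp_rot: [-3.142, 0.006, -0.136]
wrist_force: [-1.1, 1.0, 1.5]
finger_gap: 0.0
finger_force: 0.9
```

```bash
python3 chk.py; python3 - <<'E'
import numpy as np
f=np.load('last.npz');N,Z=f['N'],f['Z']
m=(abs(N[...,0]-40)<14)&(abs(N[...,1]-24)<9)&(Z>23)&(Z<30); P=N[m]; i=Z[m].argsort()[-15:]; print(m.sum(),P.mean(0),P.min(0),P.max(0),Z[m].max(),P[i].mean(0))
E
```

```text
17.175 [567.04  93.56  14.97] F nest [-1.19  0.84] tcp nest [-35.47   1.38]
mould nest(cam) [7.46 1.87] 54 res 0.32
fence face y -25.67
1512 [44.12182406 25.71830311] [26.0442071  15.37556838] [53.93606636 32.99735539] 29.98752805058346 [47.73788383 28.91202921]
```

Emit:
{"name": "jog_arm", "arguments": {
  "motion": [
    [[0.02,0,0],[0,0,0],1],
    [[0.04,0,0],[0,0,0],1]
  ]
}}

```text
t: 17.48
ee_pos: [567.5, 93.5, 15.0]
tcp_rot: [-3.142, 0.006, -0.136]
wrist_force: [-2.2, 0.3, 1.6]
finger_gap: 0.1
finger_force: 0.9
```

Emit:
{"name": "jog_arm", "arguments": {
  "motion": [
    [[0.02,0,0],[0,0,0],1],
    [[0.03,0,0],[0,0,0],1]
  ]
}}

```text
t: 17.73
ee_pos: [567.8, 93.5, 15.0]
tcp_rot: [-3.142, 0.006, -0.136]
wrist_force: [-2.0, 0.5, 2.7]
finger_gap: 0.2
finger_force: 0.9
```

Emit:
{"name": "jog_arm", "arguments": {
  "motion": [
    [[0.02,0,0],[0,0,0],1],
    [[0.03,0,0],[0,0,0],1]
  ]
}}

```text
t: 17.98
ee_pos: [568.1, 93.4, 15.0]
tcp_rot: [-3.142, 0.006, -0.136]
wrist_force: [-1.5, 0.8, 1.3]
finger_gap: -0.2
finger_force: 0.9
```

Emit:
{"name": "jog_arm", "arguments": {
  "motion": [
    [[0.02,0,0],[0,0,0],1],
    [[0.03,0,0],[0,0,0],1]
  ]
}}

```text
t: 18.23
ee_pos: [568.3, 93.4, 15.0]
tcp_rot: [-3.142, 0.006, -0.136]
wrist_force: [-2.0, -0.3, 1.4]
finger_gap: 0.3
finger_force: 0.9
```

Emit:
{"name": "jog_arm", "arguments": {
  "motion": [
    [[0.02,0,0],[0,0,0],1],
    [[0.02,0,0],[0,0,0],1]
  ]
}}

```text
t: 18.48
ee_pos: [568.5, 93.3, 15.0]
tcp_rot: [3.142, 0.006, -0.136]
wrist_force: [-1.9, 0.3, 1.8]
finger_gap: -0.0
finger_force: 0.9
```

Emit:
{"name": "jog_arm", "arguments": {
  "motion": [
    [[0.02,0,0],[0,0,0],1],
    [[0.02,0,0],[0,0,0],1]
  ]
}}

```text
t: 18.73
ee_pos: [568.6, 93.3, 15.0]
tcp_rot: [3.142, 0.006, -0.136]
wrist_force: [-2.2, 1.1, 2.5]
finger_gap: 0.0
finger_force: 1.4
```

```bash
python3 chk.py; python3 -c "
import cv2;p=cv2.imread('pics/last.png');cv2.imwrite('pics/l2.png',cv2.resize(p[30:260,140:400],None,fx=2.5,fy=2.5))"
```

```text
18.725 [568.61  93.35  14.95] F nest [-2.36  0.79] tcp nest [-33.89   1.38]
mould nest(cam) [8.99 1.88] 54 res 0.31
fence face y -25.7
```

View pics/l2.png

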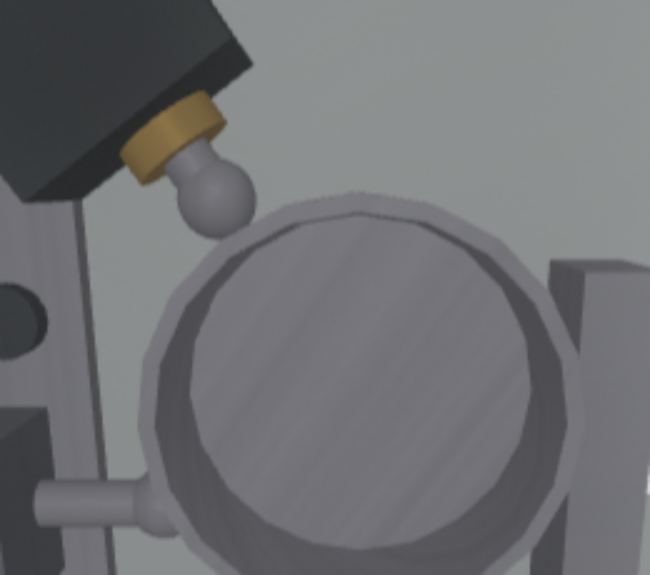

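The back ball (crop 218,198) just touches the rim, the plunger ball (160,505) is behind the mould, and the finger force has begun to rise.

Emit:
{"name": "jog_arm", "arguments": {
  "motion": [
    [[0.01,0,0],[0,0,0],1],
    [[0.01,0,0],[0,0,0],1]
  ]
}}

```text
t: 19.02
ee_pos: [568.7, 93.3, 15.0]
tcp_rot: [3.142, 0.006, -0.136]
wrist_force: [-3.9, 0.5, 3.3]
finger_gap: 0.0
finger_force: 1.9
```

Emit:
{"name": "jog_arm", "arguments": {
  "motion": [
    [[0.01,0,0],[0,0,0],1],
    [[0.01,0,0],[0,0,0],1]
  ]
}}

```text
t: 19.27
ee_pos: [568.7, 93.3, 15.0]
tcp_rot: [3.142, 0.006, -0.136]
wrist_force: [-5.3, 0.2, 4.4]
finger_gap: -0.2
finger_force: 2.4
```

Emit:
{"name": "jog_arm", "arguments": {
  "motion": [
    [[0.01,0,0],[0,0,0],1],
    [[0.01,0,0],[0,0,0],1],
    [[0.01,0,0],[0,0,0],1]
  ]
}}

```text
t: 19.65
ee_pos: [568.8, 93.3, 14.9]
tcp_rot: [3.142, 0.006, -0.136]
wrist_force: [-4.7, 0.3, 4.6]
finger_gap: -0.2
finger_force: 2.6
```

Emit:
{"name": "jog_arm", "arguments": {
  "motion": [
    [[-0.01,0,0],[0,0,0],1],
    [[-0.03,0,0],[0,0,0],1],
    [[-0.05,0,0],[0,0,0],1],
    [[-0.1,0,0],[0,0,0],1],
    [[-0.3,0,0],[0,0,0],1],
    [[-1,0,0],[0,0,0],1],
    [[-2,0,0],[0,0,0],1],
    [[-2.5,0,0],[0,0,0],1]
  ]
}}

```text
t: 20.65
ee_pos: [543.2, 96.8, 15.1]
tcp_rot: [3.141, 0.007, -0.136]
wrist_force: [0.3, 0.2, -0.2]
finger_gap: 0.0
finger_force: 0.0
```

```bash
sed 's/tx,ty=U@.*/tx,ty=-34,1.4/' chk.py > chk2.py; python3 chk2.py; python3 -c "
import cv2;p=cv2.imread('pics/last.png');cv2.imwrite('pics/l3.png',p)"
```

```text
20.65 [543.19  96.82  15.12] F nest [0.22 0.25] tcp nest [-59.55   1.39]
mould nest(cam) [9.25 1.89] 54 res 0.27
fence face y -26.01
```

View pics/l3.png

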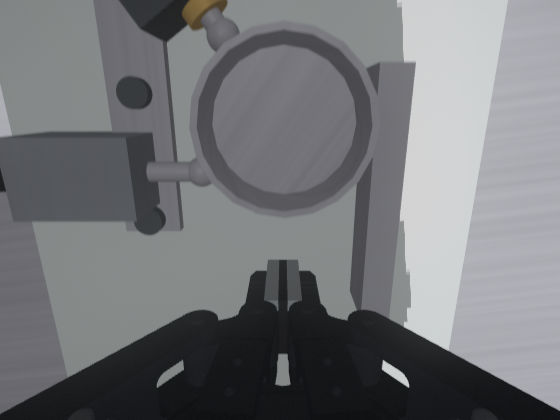

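The mould sits between the back ball (222,35), the plunger ball (202,171) and the fence (375,130). It did not move when the fingers backed off.

```bash
python3 -c "
from workcell import ctrl; print(ctrl.job_done())"
```

```text
the job is handed in; nothing more can be done
None
```

The mould is seated against the fence, back ball and plunger and let go, pushed home with about 5 N at the wrist; the job was handed in at about 21 s, and the result was not reported back.

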